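Bring up the bench supply with its locking toggle

TASK

Start up the bench supply with its big locking toggle: pull the handle out of its lock, swing it from the off notch on the right to the standby notch in the middle, let it drop fully home there and let go of it for at least a second; then pull it out again and swing it to the on notch on the left, fully home, and let go. The supply only stands on its feet, so do not drag or lift it, and leave its small output switch and everything else on the bench as it is.

Things in the scene. Friction and masses are not known exactly. Their poses are not given: they have to be found in the camera images.
- supply: Grey console 220 deep (x) x 300 wide (y) x 113 high, loose on four rubber feet, about 4 to 5.2 kg. Origin: centre of its underside, z up, +y its left; its low front (50 high) faces -x, to the robot. From that front's top edge (x = -110, z = 50) a black panel 150 long slopes up and back at 25 degrees; behind it the top is flat, z = 113. Pulls over 20 N can shift it.
- pivot (a point): Point on the panel surface, mid panel, about which the locking toggle swings: (-42.0, 0, 81.7) mm in the supply's frame; axes as the supply. There the panel's outward normal is (-0.423, 0, 0.906), up-slope (0.906, 0, 0.423). A nut 6 high, 26 wide surrounds the stem. Fixed things on the panel at its right, beyond 80 mm: window, knob 14 high, two terminals 16 high.
- bat_grip (a point): Grip point on the locking toggle's handle: a plain steel sleeve, diameter 16, 40 long, on a 10 mm stem. The point is on its axis, 44 mm from the pivot when home; the sleeve spans from 24 mm nearer the panel to 16 mm farther out. Axes: z outward along the handle, x up-slope (the axis about which it swings), y to the left. Friction on it is moderate: grip it firmly (40 N).
- toggle (a joint): Swing of the locking toggle about the pivot, rad: 0 square to the panel (standby), negative leaning to the supply's right, positive to its left. Rests in notches: off -0.50 to -0.375, standby -0.075 to 0.075, on 0.375 to 0.50 (ends at -0.50, 0.50). Lock teeth at -0.225 and 0.225 stop it unless the handle is pulled out. Friction about 1 N at the grip.
- bat (a joint): How far the handle is pulled out along its own axis, m: 0 home, 0.011 at the hard end stop; clear of the lock from 0.0095. A spring pulls it home: 4 N at 0, 9 N at 0.011. Let go over a notch, it snaps home; let go over a tooth, it slips off to one side.
- output_switch (a joint): Ordinary small toggle switch, 28 mm high, stem 6 mm, on the panel 105 mm to the left of the pivot; value in rad, negative leaning down-slope (as it starts), positive up-slope; to be left alone.
- bit_tin: Aluminium bowl, diameter 60, 28 high, on the flat top of the supply at the left; origin under its centre; to be left alone.
- screwdriver: Screwdriver 190 long, 26 thick, with red handle, lying in front of the supply; origin under its middle, x towards its tip; to be left alone.
- bottle_a: Water bottle with blue cap, diameter 64, 205 high, behind or beside the supply; origin under its centre; to be left alone.
- bottle_b: A second bottle like bottle_a.
- screw_tray: Black divided tray 150 x 110 x 30 at the right of the bench; origin under its centre; to be left alone.
- multimeter: Yellow and black meter 150 x 75 x 43 lying at the right of the bench; origin under its centre; to be left alone.

How it is judged:
By the outcome, as a careful person would: the job done as asked, in the order asked, and still so for the second after the job is handed in, with the robot touching nothing.
It also fails if it takes over 46 s, if anything falls off the work surface, if the arm or the gripper's body presses on something with over 40 N, if the wrist force passes 120 N, or if a joint passes its speed limit or range.

ROBOT

A 6-joint arm with a two-finger parallel gripper is mounted at the origin on the work surface. World frame = base frame: x ahead of the robot, y to its left, z up, the work surface at z = 0. Lengths are in m, angles in rad, forces in N, time in s.
With the tool pointing down it reaches from about 0.4 to 0.825 m from the base axis. Payload 7 kg.
Tool frame: the origin (TCP) lies on the mounting face of the last link; the fingertips stand arm.tcp_to_tips ahead of it and the grasp point (between the pads) lies 159 mm ahead of it (arm.tcp_to_tips is the distance from the TCP to the fingertips, in m); z points along the fingers, y is the direction in which the jaws open and shut (so a half turn about z gives the same grasp; the last joint's range is limited). The gripper opens to 88 mm and grips with 3 to 60 N. Pads are 19 mm wide; open, the fingers measure 130 mm over their backs; the gripper's body (78 mm by 193 mm) begins 47 mm behind the grasp point.
Start: joints at [0.288, 0.359, 0.012, 0, -1.224, -0.288], TCP at [0.675, -0, 0.405] pointing down, gripper open.
Joint ranges: [-3.07, 3.07], [-1.43, 2.12], [-1.02, 1.25], [-3.03, 1.67], [-3.05, -0], [-3.03, 3.03]. Speed limits (rad/s): [2.39, 2.39, 3.01, 3.14, 3.14, 3.14].

INTERFACE

Orientations are given as [roll, pitch, yaw] about the fixed x, y, z axes, in that order (R = Rz(yaw) Ry(pitch) Rx(roll)).
In Python, from station import arm, cams, job_done, finder gives the robot as it stands.
- The arm moves only by the tool play_rows, never from a script. Its argument "targets" is a list that holds one entry, the list of rows, each a list of 4 numbers: the shift along the tool's x, y, z in m, then the turn about the tool's z in degrees. A call has 1 to 5 rows; each row is the pose to reach, as a shift and turn from the pose commanded when the call began, along the tool's axes at that moment; what a row does not reach only later rows make up. A row lasts 1/8 s, in which the tool goes at most 62.5 mm and 10.7 degrees, less where a joint would pass 70% of its speed; a pose out of reach is approached as far as the arm can. A call with a gripper value outside its range is refused whole. "grip" is the closure in counts, from 0 (fully open) to 255 (shut), set as the call begins (left out, the last holds). The fingers move at their own pace and stop on an object; "newtons" is the grip in N (left out, the last holds). Time passes only in rows, so rows that repeat a pose let the fingers close. It gives the time, the measured TCP pose, the force and the opening at its end, in the units of the state.
- arm.get_state(): the state, without advancing time (a new reading comes with each control period).
- cams.grab_frame(name): name is "scene" or "side" or "wrist"; returns (picture, depth): 384x512x3 uint8, red, green, blue; 384x512 float32, m along the optical axis (not along the pixel's ray), 0 where there is no reading.
- cams.camera_params(name): a dict with "intrinsics" (3x3 intrinsics, pixels), "D" ([k1, k2, p1, p2, k3] as OpenCV has them; the pictures are not rectified), "position" and "attitude" of the camera in the world. Camera axes: x right, y down, z forward; pixel columns grow to the right and rows downward; lengths in m; the calibration is good to about 2 mm. A picture is of the moment at which its call begins: read the wrist's pose just before it. camera_params takes no time and is no camera call; for the wrist camera it gives the pose at the moment of the call.
- job_done(): hands the job in, once; it reports no verdict.
Trained networks look in the newest picture that a camera, given by its name, has taken for a name from the list of things; names that differ only in an ending like _2 or _b are one class to them, and where a whole thing is asked for, a point or a joint stands for the part that bears it (a point fixed in the world has none). Each returns a list of dicts, best first, with "score" (0 to 1); they miss things now and then, are a little off and sometimes report something else, mostly with a low value. They report only what shows in the picture. A call takes as long as a camera call.
- finder.find_in(camera, query): "xyz" ([x, y, z] in m, in world coordinates, good to about 4 mm: the middle of the surface that is visible of it).
- finder.masks_of(camera, query): "mask" (384x512 bool, what is visible of it).
The state is a dict: "t": time; "q": joint angles; "qd": joint speeds; "joint_efforts": joint torques, N m; "eef_pos": TCP position; "ee_rot": TCP orientation; "force": force on the tool from outside, world axes, zero at the start; "moment": the same for the moment, N m; "width": finger opening in m.
Only numpy, scipy, OpenCV 4.12 (cv2) and the standard library are available. Lean on these libraries where they do the work, as an engineer would, in place of code of your own. Each camera call takes 0.05 s, during which the arm holds its last target. There are 200 camera calls.

## Working session

There is one attempt and no reset: what is moved stays moved. The work goes in short steps, Python scripts to look and compute and a tool call to move; the robot and the scene stay as the last step left them, time stands still between calls to the robot, and variables do not carry over. Pictures are saved under pics/ and viewed, about 8 in all and at most 12, crops included, and the job is handed in when it is done.

Besides the shell and the picture viewer there is one more tool, called after "Emit:" as name(argument=value, ...) on one line, values as JSON. play_rows: Moves the arm, as the interface text tells. Its arguments: {"type":"object","properties":{"targets":{"type":"array","items":{"type":"array","items":{"type":"array","items":{"type":"number"}}}},"grip":{"type":"number"},"newtons":{"type":"number"}},"required":["targets"]}

```bash
ls; mkdir -p pics; python3 - <<'E'
from station import arm,cams,finder
import cv2,numpy as np
print(arm.get_state(), arm.tcp_to_tips)
for c in ("scene","side","wrist"):
    im,d=cams.grab_frame(c); cv2.imwrite(f"pics/{c}0.png",im[:,:,::-1])
    p=cams.camera_params(c); print(c,p)
    for q in ("supply","bat_grip","output_switch","bit_tin","pivot"):
        try: print(q,[(np.round(r["xyz"],4),round(r["score"],2)) for r in finder.find_in(c,q)])
        except Exception as e: print(q,e)
a=[cv2.imread(f"pics/{c}0.png") for c in ("scene","side")]
cv2.imwrite("pics/both0.png",cv2.resize(np.vstack(a),None,fx=.78,fy=.78))
E
```

```text
pics
{'t': 0.0, 'q': array([ 2.88095806e-01,  3.59365540e-01,  1.10531132e-02, -3.94991602e-04,
       -1.22410184e+00, -2.88146247e-01]), 'qd': array([-2.27219573e-04, -8.68095540e-05, -1.44771405e-03,  1.03525400e-03,
       -1.23471071e-03, -1.22318513e-03]), 'joint_efforts': array([-8.00930356e-04, -5.82726967e+01,  2.93058443e+01,  6.99745238e+00,
        6.93249181e-03, -2.06530804e-04]), 'eef_pos': array([6.74792547e-01, 1.13682358e-06, 4.03725670e-01]), 'ee_rot': array([ 3.13993588e+00, -1.03820779e-04, -1.57098120e+00]), 'force': array([ 0.59045852, -0.15679491,  0.60992287]), 'moment': array([ 0.05432522, -0.01841644,  0.04003526]), 'width': 0.08745417085683349} 0.1781
scene {'intrinsics': array([[456.75016055,   0.        , 261.88650511],
       [  0.        , 456.75016055, 189.99689589],
       [  0.        ,   0.        ,   1.        ]]), 'D': array([-0.10149423,  0.        ,  0.        ,  0.        ,  0.        ]), 'position': array([ 1.27892432, -0.83772747,  1.22086   ]), 'attitude': array([-2.42058924,  0.00628978,  0.76040524])}
supply [(array([ 0.638 , -0.1217,  0.
[... 739 characters left out ...]
ivot [(array([ 0.5635, -0.1288,  0.0828]), 0.69)]
wrist {'intrinsics': array([[267.83714742,   0.        , 255.01275253],
       [  0.        , 267.83714742, 193.02704651],
       [  0.        ,   0.        ,   1.        ]]), 'D': array([-0.03993977,  0.        ,  0.        ,  0.        ,  0.        ]), 'position': array([ 0.67458909, -0.0681948 ,  0.38261584]), 'attitude': array([ 2.88807869e+00, -9.56226385e-05, -3.14016222e+00])}
supply [(array([ 0.6075, -0.0914,  0.1113]), 0.78), (array([0.5313, 0.0226, 0.1057]), 0.22)]
bat_grip [(array([ 0.5352, -0.1005,  0.1238]), 0.67)]
output_switch []
bit_tin [(array([0.6413, 0.0092, 0.1311]), 0.8)]
pivot [(array([ 0.605 , -0.085 ,  0.1142]), 0.86)]
```

View pics/both0.png

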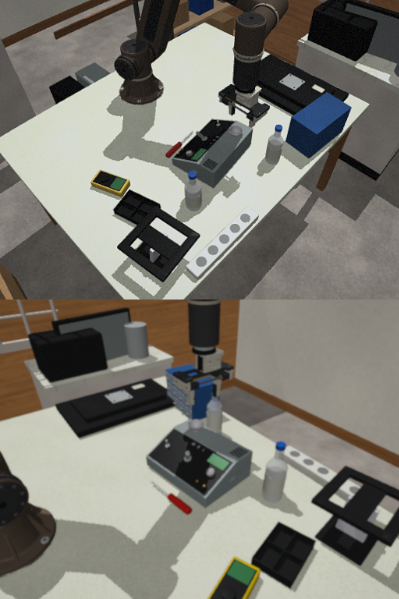

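View pics/wrist0.png

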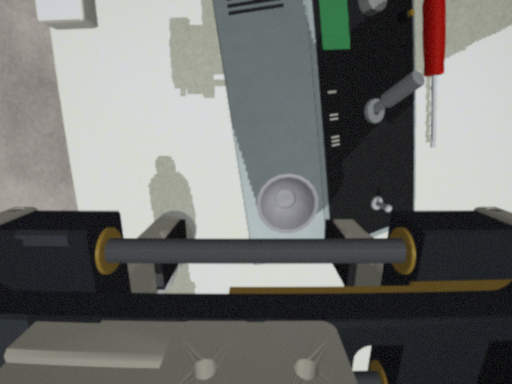

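The scene camera shows the supply with its toggle leaning right. In the wrist picture the nut is at (372,110), the sleeve tip at (418,78), the output switch at (380,203) and the tin at (287,200). Next I'll fit the supply's pose from the depth data.

```bash
cat > h.py <<'E'
from station import arm,cams,finder
import cv2,numpy as np
from scipy.optimize import least_squares
from scipy.spatial.transform import Rotation as R
def rot(a): return R.from_euler("xyz",a).as_matrix()
def cloud(c,mask,d,p):
    v,u=np.nonzero(mask&(d>0))
    n=cv2.undistortPoints(np.c_[u,v].astype(float)[:,None],p["intrinsics"],p["D"])[:,0]
    z=d[v,u]; return (np.c_[n,np.ones(len(n))]*z[:,None])@rot(p["attitude"]).T+p["position"]
s,c=np.sin(np.radians(25)),np.cos(np.radians(25))
N=np.array([[-1,0,0],[1,0,0],[0,1,0],[0,-1,0],[0,0,1],[-s,0,c]])
B=np.array([.11,.11,.15,.15,.113,.11*s+.05*c])
def toW(pose,P): return np.asarray(P)@rot([0,0,pose[3]]).T+pose[:3]
def toS(pose,P): return (np.asarray(P)-pose[:3])@rot([0,0,pose[3]])
def fit(P,x0):
    f=lambda x:(toS(x,P)@N.T-B).max(1)
    r=least_squares(f,x0,loss="cauchy",f_scale=.0015); e=f(r.x)
    return r.x,np.mean(abs(e)<.004)
def proj(c,P):
    p=cams.camera_params(c); q=(np.asarray(P)-p["position"])@rot(p["attitude"])
    return cv2.projectPoints(q,np.zeros(3),np.zeros(3),p["intrinsics"],p["D"])[0][:,0]
E
python3 - <<'E'
from h import *
al=[]
for cm in ("scene","side","wrist"):
    p=cams.camera_params(cm); im,d=cams.grab_frame(cm)
    m=finder.masks_of(cm,"supply")[0]["mask"]
    P=cloud(cm,m,d,p); P=P[(P[:,2]>.015)]; 
    if cm=="wrist": P=P[P[:,2]<.2]
    P=P[::max(1,len(P)//4000)]; al.append(P)
    print(cm,len(P),fit(P,[.62,-.115,0.003,-.05]))
A=np.vstack(al); x,q=fit(A,[.62,-.115,.003,-.05]); print("all",x,q); np.save("pose.npy",x)
# handle: points above the panel near the pivot
for i,cm in enumerate(("scene","side","wrist")):
    p=cams.camera_params(cm); im,d=cams.grab_frame(cm)
    P=toS(x,cloud(cm,np.ones_like(d,bool),d,p))-[-.042,0,.0817]
    h=P@[-s,0,c]; k=(h>.022)&(h<.065)&(abs(P[:,1])<.06)&(abs(P@[c,0,s])<.03)
    Q=np.c_[P@[c,0,s],P[:,1],h][k]; print(cm,len(Q),Q.mean(0) if len(Q) else 0)
    if len(Q)>20:
        # axis fit: cylinder of radius 8 about line through (a,b) , dir angles
        f=lambda t:(lambda dv:np.linalg.norm(np.cross(Q-[t[0],t[1],0],dv),axis=1)-.008)(np.array([t[2],t[3],1])/np.sqrt(1+t[2]**2+t[3]**2))
        r=least_squares(f,[0,0,0,-.45],loss="cauchy",f_scale=.001); print(r.x,np.median(abs(r.fun)))
    for n in ("bottle_a","multimeter","screwdriver"): print(n,[np.round(r["xyz"],3) for r in finder.find_in(cm,n)])
E
```

```text
scene 5072 (array([ 0.5877976 , -0.07179373,  0.00211966,  0.12992033]), np.float64(0.9148264984227129))
side 4449 (array([ 5.87910681e-01, -7.58006090e-02,  5.11249507e-04,  1.38667983e-01]), np.float64(0.9653854798831198))
wrist 4386 (array([ 0.5872315 , -0.07881075, -0.00166136,  0.13482771]), np.float64(0.958048335613315))
all [ 5.87727377e-01 -7.44827747e-02 -3.80174923e-04  1.34149484e-01] 0.9017041777522111
scene 42 [ 0.00564074 -0.01962635  0.04196404]
[ 0.0054847   0.01286308 -0.12793881 -0.71210146] 0.0011306882383294156
bottle_a [array([0.806, 0.071, 0.112]), array([ 0.725, -0.328,  0.12 ])]
multimeter [array([ 0.404, -0.494,  0.036])]
screwdriver [array([ 0.448, -0.182,  0.017])]
side 55 [-0.00147296 -0.02553858  0.04647799]
[ 0.00143036 -0.00240292 -0.02049284 -0.42786181] 0.0007761653598630435
bottle_a [array([0.784, 0.074, 0.095]), array([ 0.566, -0.129,  0.081])]
multimeter [array([ 0.403, -0.488,  0.033])]
screwdriver []
wrist 705 [ 0.00481598 -0.02013674  0.04108908]
[-2.85581845e-04 -3.83426934e-03 -3.64059567e-03 -4.50698536e-01] 0.0004554320339314327
bottle_a [array([0.776, 0.071, 0.027]), array([ 0.54 , -0.098,  0.12 ])]
multimeter []
screwdriver [array([ 0.451, -0.167,  0.02 ])]
```

```bash
cat >> h.py <<'E'
def handle(pose,th):
    """outward handle axis in world"""
    n=np.array([-s,0,c]); return rot([0,0,pose[3]])@(np.cos(th)*n+np.sin(th)*np.array([0,1,0]))
def goal(pose,piv,th,r,up=0):
    """TCP position and yaw: grasp point on handle axis r from pivot, jaws horizontal across the handle"""
    h=handle(pose,th); g=piv+r*h+[0,0,up+.159]
    a=np.arctan2(h[0],-h[1])           # jaw direction (-hy,hx)
    return g,a
def rel(cmd,g,a):
    """cmd=(x,y,z,yaw of R=Rz(yaw)Rx(pi)); jaw y_tool at yaw-90deg"""
    Rt=rot([np.pi,0,cmd[3]]); d=Rt.T@(g-np.array(cmd[:3]))
    y=a+np.pi/2; t=-np.degrees(y-cmd[3]); t=(t+90)%180-90 
    return np.r_[d*1000,t].round(2)
def after(cmd,row):
    Rt=rot([np.pi,0,cmd[3]]); return np.r_[np.array(cmd[:3])+Rt@np.array(row[:3]),cmd[3]-np.radians(row[3])]
E
python3 - <<'E'
from h import *
pose=np.array([.5875,-.0775,-.0006,.136]); piv=toW(pose,[-.042,0,.0817]); print(piv)
cmd=[.675,0,.405,-np.pi/2]
for th in(-.42,0,.42): g,a=goal(pose,piv,th,.047,.08); print(th,g,np.degrees(a),rel(cmd,g,a))
E
```

```text
[ 0.54588782 -0.08319441  0.0811    ]
-0.42 [ 0.53051693 -0.10464119  0.35899436] -35.62914236877707 [104.64 144.48  46.01  35.63]
0 [ 0.52620817 -0.08588746  0.36269647] -82.20777398622081 [ 85.89 148.79  42.3   82.21]
0.42 [ 0.52532017 -0.06666563  0.35899436] -128.78640560366452 [ 66.67 149.68  46.01 -51.21]
```

Emit:
play_rows(targets=[[[0.021,0.029,0.009,7],[0.042,0.058,0.018,14],[0.063,0.087,0.027,21],[0.084,0.116,0.037,28],[0.105,0.1445,0.046,35.6]]], grip=120, newtons=5)

```text
t: 2.42
eef_pos: [0.5294, -0.1056, 0.3585]
ee_rot: [-3.141, 0.0, -2.196]
force: [0.9, -0.7, -0.6]
width: 0.0472
```

Emit:
play_rows(targets=[[[0,0,0,0],[0,0,0,0]]])

```text
t: 2.68
eef_pos: [0.5309, -0.105, 0.3592]
ee_rot: [-3.141, 0.001, -2.191]
force: [0.6, 0.1, 0.1]
width: 0.0462
```

```bash
python3 - <<'E'
from h import *
x=np.array([.5875,-.0775,-.0006,.136])
st=arm.get_state(); print(st["eef_pos"],st["ee_rot"],st["width"],st["force"])
for i,cm in enumerate(("wrist","side")):
    p=cams.camera_params(cm); im,d=cams.grab_frame(cm)
    if i==0: cv2.imwrite("pics/w1.png",im[:,:,::-1])
    W=cloud(cm,np.ones_like(d,bool),d,p)
    if cm=="wrist":
        k=(W[:,2]<.125)&(W[:,2]>.03)&(np.linalg.norm(toS(x,W)[:,:2]-[-.04,0],axis=1)<.14)
        S=W[k][::20]; xw,q=fit(S,x); print("fit",xw,q)
    P=toS(x,W)-[-.042,0,.0817]
    h=P@[-s,0,c]; k=(h>.022)&(h<.065)&(abs(P[:,1])<.045)&(abs(P@[c,0,s])<.022)
    Q=np.c_[P@[c,0,s],P[:,1],h][k]
    f=lambda t:(lambda dv:np.linalg.norm(np.cross(Q-[t[0],t[1],0],dv),axis=1)-.008)(np.array([t[2],t[3],1])/np.sqrt(1+t[2]**2+t[3]**2))
    r=least_squares(f,[0,0,0,-.45],loss="cauchy",f_scale=.001); print(cm,len(Q),r.x,np.median(abs(r.fun)),"hmax",np.percentile(h[k],98))
E
```

```text
[ 0.53090415 -0.10500682  0.35922548] [-3.14056338e+00  6.72638481e-04 -2.19109119e+00] 0.04616138351937271 [0.63476295 0.08239084 0.14481819]
fit [ 0.58557695 -0.06583386 -0.00178805  0.13046091] 0.9375
wrist 438 [ 0.00053963  0.00054469 -0.0128492  -0.46601909] 0.0010152551113537362 hmax 0.05528714414362003
side 54 [ 2.12528142e-03  3.39177318e-04 -2.94307550e-02 -4.22136929e-01] 0.0007574276231180604 hmax 0.05929012799634803
```

View pics/w1.png

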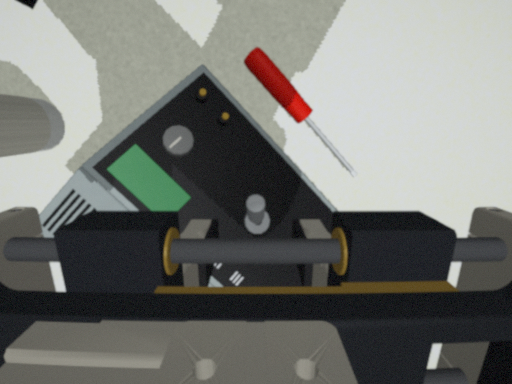

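The jaws are centred over the handle, whose top is at (256,205), with the fingers at (197,250) and (315,250). The fitted axis agrees with my pose to about 1 mm, so I'll descend and close gently.

Emit:
play_rows(targets=[[[0,0,0.03,0],[0,0,0.055,0],[0,0,0.07,0],[0,0,0.08,0],[0,0,0.08,0]]])

```text
t: 3.4
eef_pos: [0.5307, -0.1049, 0.2783]
ee_rot: [3.141, -0.001, -2.192]
force: [-0.0, 0.6, -0.1]
width: 0.0465
```

Emit:
play_rows(targets=[[[0,0,0,0],[0,0,0,0],[0,0,0,0],[0,0,0,0],[0,0,0,0]]], grip=255, newtons=4)

```text
t: 4.03
eef_pos: [0.5306, -0.1051, 0.279]
ee_rot: [-3.141, 0.0, -2.192]
force: [0.7, -0.6, 0.9]
width: 0.016
```

Emit:
play_rows(targets=[[[0,0,0,0],[0,0,0,0]]])

```text
t: 4.28
eef_pos: [0.5306, -0.1051, 0.2789]
ee_rot: [-3.141, 0.0, -2.192]
force: [-0.6, -0.1, 3.3]
width: 0.0161
```

```bash
cat > plan.py <<'E'
from h import *
import sys
pose=np.array([.5875,-.0775,-.0006,.136]); piv=toW(pose,[-.042+.001,0,.0817+.0004])
def plan(cmd,th0,r0,steps):
    """rows relative to cmd for (th,r) steps, moving differentially from model point (th0,r0)"""
    g0,a0=goal(pose,piv,th0,r0); out=[]
    for th,r in steps:
        g,a=goal(pose,piv,th,r); d=rot([np.pi,0,cmd[3]]).T@(g-g0)
        out.append([*np.round(d,4),round(float(-np.degrees(np.unwrap([a0,a])[1]-a0)),1)])
    return [[float(v) for v in o] for o in out]
E
python3 - <<'E'
from plan import *
cmd=after([.675,0,.405,-np.pi/2],[.105,.1445,.126,35.6]); print(cmd, handle(pose,-.42))
g,a=goal(pose,piv,-.42,.047); print(g,a)
print(plan(cmd,-.42,.047,[(-.42,.047+e) for e in (.002,.005,.008,.010,.011,.012)]))
E
```

```text
[ 0.5305     -0.105       0.279      -2.19213354] [-0.32704024 -0.45631444  0.82753962]
[ 0.53150769 -0.10450561  0.27939436] -0.6218458439969715
[[0.0011, 0.0, -0.0017, -0.0], [0.0028, 0.0, -0.0041, -0.0], [0.0045, 0.0, -0.0066, -0.0], [0.0056, 0.0, -0.0083, -0.0], [0.0062, 0.0, -0.0091, -0.0], [0.0067, 0.0, -0.0099, -0.0]]
```

Emit:
play_rows(targets=[[[0,0,0,0],[0,0,0,0],[0,0,0,0]]], newtons=42)

```text
t: 4.65
eef_pos: [0.5306, -0.1051, 0.2789]
ee_rot: [-3.141, 0.0, -2.192]
force: [-0.7, -0.2, 5.9]
width: 0.015
```

Emit:
play_rows(targets=[[[0.0011,0,-0.0017,0],[0.0028,0,-0.0041,0],[0.0045,0,-0.0066,0],[0.0056,0,-0.0083,0],[0.0056,0,-0.0083,0]]])

```text
t: 5.28
eef_pos: [0.5274, -0.1093, 0.2867]
ee_rot: [-3.141, 0.001, -2.192]
force: [5.8, 2.3, -6.3]
width: 0.015
```

Emit:
play_rows(targets=[[[0.0006,0,-0.0009,0],[0.0006,0,-0.0009,0]]])

```text
t: 5.52
eef_pos: [0.5271, -0.1098, 0.2875]
ee_rot: [-3.142, 0.001, -2.192]
force: [6.3, 2.1, -7.6]
width: 0.0151
```

```bash
python3 - <<'E'
from plan import *
cmd=after([.675,0,.405,-np.pi/2],[.105,.1445,.126,35.6]); cmd=after(cmd,[.0062,0,-.0092,0])
print(cmd)
a=plan(cmd,-.42,.0575,[(t,.0577) for t in (-.39,-.36,-.33,-.30)]); print(a)
cmd=after(cmd,a[-1]); 
for ts in ((-.26,-.22,-.18,-.14),(-.10,-.06,-.03,0,0)):
    t0=-.30 if ts[0]<-.2 else -.14
    a=plan(cmd,t0,.0577,[(t,.0577) for t in ts]); print(a); cmd=after(cmd,a[-1])
E
```

```text
[ 0.52689084 -0.11004122  0.2882     -2.19213354]
[[-0.0008, 0.0013, -0.0008, 2.4], [-0.0018, 0.0026, -0.0014, 4.9], [-0.0028, 0.0039, -0.0019, 7.6], [-0.0039, 0.0052, -0.0024, 10.4]]
[[-0.0011, 0.0019, -0.0006, 4.0], [-0.0022, 0.0039, -0.0011, 8.3], [-0.0034, 0.0058, -0.0015, 12.9], [-0.0046, 0.0078, -0.0018, 17.8]]
[[-0.0006, 0.0022, -0.0003, 5.1], [-0.0013, 0.0044, -0.0004, 10.4], [-0.0018, 0.0061, -0.0005, 14.4], [-0.0023, 0.0077, -0.0005, 18.4], [-0.0023, 0.0077, -0.0005, 18.4]]
```

Emit:
play_rows(targets=[[[-0.0008,0.0013,-0.0008,2.4],[-0.0018,0.0026,-0.0014,4.9],[-0.0028,0.0039,-0.0019,7.6],[-0.0039,0.0052,-0.0024,10.4]]])

```text
t: 6.02
eef_pos: [0.5248, -0.1038, 0.2896]
ee_rot: [3.141, -0.001, -2.375]
force: [5.5, -0.5, -7.9]
width: 0.0151
```

Emit:
play_rows(targets=[[[-0.0011,0.0019,-0.0006,4.0],[-0.0022,0.0039,-0.0011,8.3],[-0.0034,0.0058,-0.0015,12.9],[-0.0046,0.0078,-0.0018,17.8]]])

```text
t: 6.52
eef_pos: [0.5224, -0.0948, 0.2912]
ee_rot: [3.14, -0.001, -2.687]
force: [5.9, 3.2, -6.7]
width: 0.0152
```

Emit:
play_rows(targets=[[[-0.0006,0.0022,-0.0003,5.1],[-0.0013,0.0044,-0.0004,10.4],[-0.0018,0.0061,-0.0005,14.4],[-0.0023,0.0077,-0.0005,18.4],[-0.0023,0.0077,-0.0005,18.4]]])

```text
t: 7.15
eef_pos: [0.5209, -0.0864, 0.2916]
ee_rot: [3.14, -0.002, -3.006]
force: [3.4, 6.2, -7.7]
width: 0.0151
```

```bash
python3 - <<'E'
from plan import *
st=arm.get_state(); p=st["eef_pos"]-[0,0,.159]-piv; n=rot([0,0,pose[3]]).T@p
print(st["eef_pos"],st["force"],"r",np.linalg.norm(p),"th",np.arctan2(n[1],n@[-s,0,c]),"upslope",n@[c,0,s])
cmd=[0,0,0,st["ee_rot"][2]]
print(plan(cmd,0,.0577,[(0,.0577-e) for e in(.003,.006,.009,.0105,.011)]))
E
```

```text
[ 0.52094551 -0.08641546  0.29159165] [ 3.36193411  6.22849472 -7.67523143] r 0.057394671461442566 th 0.003319547554334111 upslope -0.002106517400299594
[[-0.0013, 0.0, 0.0027, -0.0], [-0.0025, 0.0, 0.0054, -0.0], [-0.0038, 0.0, 0.0082, -0.0], [-0.0044, 0.0, 0.0095, -0.0], [-0.0046, 0.0, 0.01, -0.0]]
```

Emit:
play_rows(targets=[[[-0.0013,0,0.0027,0],[-0.0025,0,0.0054,0],[-0.0038,0,0.0082,0],[-0.0043,0,0.0094,0],[-0.0043,0,0.0094,0]]])

```text
t: 7.78
eef_pos: [0.525, -0.0859, 0.2832]
ee_rot: [3.14, -0.002, -3.005]
force: [-2.5, 7.8, 4.1]
width: 0.0154
```

Emit:
play_rows(targets=[[[0,0,0,0],[0,0,0,0],[0,0,0,0]]], grip=120)

```text
t: 8.15
eef_pos: [0.5254, -0.0868, 0.2831]
ee_rot: [-3.141, -0.001, -3.006]
force: [-0.2, 0.1, 0.2]
width: 0.0398
```

Emit:
play_rows(targets=[[[0,0,-0.02,0],[0,0,-0.05,0],[0,0,-0.08,0],[0,0,-0.08,0],[0,0,-0.08,0]]])

```text
t: 8.78
eef_pos: [0.5253, -0.0867, 0.3627]
ee_rot: [3.141, -0.001, -3.006]
force: [-0.5, 0.4, -0.3]
width: 0.0466
```

```bash
cat > look.py <<'E'
from plan import *
def look(name):
    st=arm.get_state(); print(st["t"],st["eef_pos"],st["ee_rot"],st["width"])
    for cm in ("wrist","side"):
        p=cams.camera_params(cm); im,d=cams.grab_frame(cm)
        if cm=="wrist" and name: cv2.imwrite(f"pics/{name}.png",im[:,:,::-1])
        W=cloud(cm,np.ones_like(d,bool),d,p)
        P=(W-piv)@rot([0,0,pose[3]]); h=P@[-s,0,c]
        k=(h>.022)&(h<.075)&(abs(P[:,1])<.045)&(abs(P@[c,0,s])<.022)&(W[:,2]<.16)
        Q=np.c_[P@[c,0,s],P[:,1],h][k]; m=Q.mean(0)
        f=lambda t:(lambda dv:np.linalg.norm(np.cross(Q-[t[0],t[1],0],dv),axis=1)-.008)(np.array([t[2],t[3],1])/np.sqrt(1+t[2]**2+t[3]**2))
        r=least_squares(f,[0,0,0,m[1]/m[2]],loss="cauchy",f_scale=.001)
        dv=np.array([r.x[2],r.x[3],1]);dv/=np.linalg.norm(dv)
        print(cm,len(Q),"offset mm",(r.x[:2]*1e3).round(1),"slopes",r.x[2:].round(3),"tip mm",(np.percentile(Q@dv,[95,98])*1e3).round(1))
E
python3 -c "
from look import *
look('w2')"
```

```text
8.775 [ 0.52533489 -0.08667989  0.36268592] [ 3.14130370e+00 -6.37469376e-04 -3.00586271e+00] 0.046613642910145095
wrist 342 offset mm [ 0.8 -0.4] slopes [-0.04   0.021] tip mm [59.  59.2]
side 79 offset mm [-0.4  2.2] slopes [ 0.012 -0.036] tip mm [60.7 61.3]
```

View pics/w2.png

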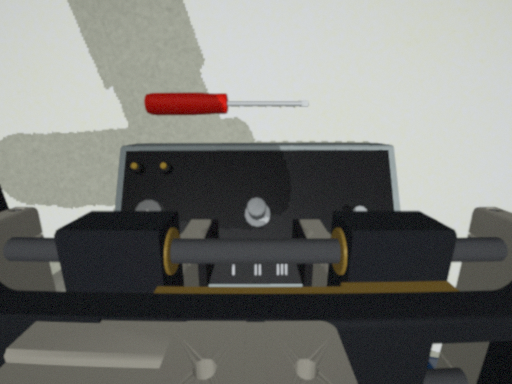

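The wrist picture shows the sleeve square to the panel at (257,207). Its tip is 60 mm from the pivot, so it is home in standby. I'll wait out the second and then grip again.

Emit:
play_rows(targets=[[[0,0,0,0],[0,0,0,0],[0,0,0,0],[0,0,0,0],[0,0,0,0]]])

```text
t: 9.5
eef_pos: [0.5257, -0.0865, 0.3632]
ee_rot: [3.142, 0.0, -3.005]
force: [-0.3, 1.4, -0.0]
width: 0.0462
```

Emit:
play_rows(targets=[[[0,0,0.03,0],[0,0,0.055,0],[0,0,0.07,0],[0,0,0.08,0],[0,0,0.08,0]]])

```text
t: 10.12
eef_pos: [0.5258, -0.0866, 0.2829]
ee_rot: [-3.141, -0.001, -3.005]
force: [0.4, 0.6, 0.1]
width: 0.0463
```

Emit:
play_rows(targets=[[[0,0,0,0],[0,0,0,0],[0,0,0,0],[0,0,0,0],[0,0,0,0]]], grip=255, newtons=4)

```text
t: 10.75
eef_pos: [0.5258, -0.0864, 0.2835]
ee_rot: [3.141, 0.0, -3.005]
force: [-1.5, 2.5, 2.8]
width: 0.0164
```

Emit:
play_rows(targets=[[[0,0,0,0],[0,0,0,0],[0,0,0,0]]], newtons=42)

```text
t: 11.12
eef_pos: [0.5257, -0.0859, 0.2835]
ee_rot: [3.141, 0.001, -3.005]
force: [-2.9, 7.1, 5.4]
width: 0.0149
```

```bash
python3 - <<'E'
from plan import *
st=arm.get_state(); print(st["q"],st["force"])
cmd=[0,0,0,st["ee_rot"][2]]
print(plan(cmd,0,.047,[(0,.047+e) for e in(.003,.006,.009,.0105)]))
t0=0
for ts in ((.03,.06,.1,.14),(.18,.22,.26,.3),(.33,.36,.39,.42,.43)):
    a=plan(cmd,t0,.0577,[(t,.0577) for t in ts]); print(a); cmd=after(cmd,a[-1]); t0=ts[-1]
print(plan(cmd,t0,.0577,[(t0,.0577-e) for e in(.003,.006,.009,.0105)]))
E
```

```text
[ 2.06020308e-01  2.40221632e-01 -4.62056765e-01 -1.23627173e-03
 -8.67801688e-01 -1.63958073e+00] [-2.89633088  7.14415565  5.41073209]
[[0.0013, 0.0, -0.0027, -0.0], [0.0025, 0.0, -0.0054, -0.0], [0.0038, 0.0, -0.0082, -0.0], [0.0044, 0.0, -0.0095, -0.0]]
[[-0.0, 0.0017, 0.0, 4.1], [-0.0, 0.0035, 0.0001, 8.1], [-0.0001, 0.0058, 0.0003, 13.4], [-0.0002, 0.0081, 0.0005, 18.4]]
[[0.0006, 0.0022, 0.0003, 4.9], [0.0011, 0.0044, 0.0007, 9.4], [0.0016, 0.0066, 0.0012, 13.7], [0.002, 0.0088, 0.0018, 17.8]]
[[0.0008, 0.0015, 0.0005, 2.8], [0.0016, 0.0029, 0.001, 5.5], [0.0023, 0.0044, 0.0016, 8.0], [0.003, 0.0058, 0.0022, 10.4], [0.0032, 0.0063, 0.0024, 11.1]]
[[-0.0017, -0.0, 0.0025, -0.0], [-0.0034, -0.0, 0.0049, -0.0], [-0.0051, -0.0, 0.0074, -0.0], [-0.006, -0.0, 0.0086, -0.0]]
```

Emit:
play_rows(targets=[[[0.0013,0,-0.0027,0],[0.0025,0,-0.0054,0],[0.0038,0,-0.0082,0],[0.0046,0,-0.01,0],[0.0046,0,-0.01,0]]])

```text
t: 11.75
eef_pos: [0.5215, -0.0865, 0.2925]
ee_rot: [3.14, 0.001, -3.006]
force: [3.5, 4.5, -7.9]
width: 0.0151
```

Emit:
play_rows(targets=[[[0.0002,0,-0.0006,0],[0.0002,0,-0.0006,0]]])

```text
t: 12.0
eef_pos: [0.5213, -0.0865, 0.2929]
ee_rot: [3.14, 0.001, -3.006]
force: [3.9, 4.3, -8.1]
width: 0.0154
```

Emit:
play_rows(targets=[[[0,0.0017,0,4.1],[0,0.0035,0.0001,8.1],[-0.0001,0.0058,0.0003,13.4],[-0.0002,0.0081,0.0005,18.4]]])

```text
t: 12.5
eef_pos: [0.5198, -0.0784, 0.2918]
ee_rot: [3.141, -0.002, 2.954]
force: [2.1, 4.3, -9.4]
width: 0.0151
```

Emit:
play_rows(targets=[[[0.0006,0.0022,0.0002,4.9],[0.0011,0.0044,0.0006,9.4],[0.0016,0.0066,0.0011,13.7],[0.002,0.0088,0.0017,17.8]]])

```text
t: 13.0
eef_pos: [0.519, -0.0696, 0.2899]
ee_rot: [-3.141, -0.003, 2.643]
force: [1.3, 2.9, -9.4]
width: 0.0151
```

Emit:
play_rows(targets=[[[0.0008,0.0015,0.0005,2.8],[0.0016,0.0029,0.001,5.5],[0.0023,0.0044,0.0016,8.0],[0.0031,0.006,0.0023,10.7],[0.0031,0.006,0.0023,10.7]]])

```text
t: 13.62
eef_pos: [0.5194, -0.0632, 0.288]
ee_rot: [-3.141, -0.002, 2.459]
force: [1.0, 1.4, -10.0]
width: 0.015
```

```bash
python3 - <<'E'
from plan import *
st=arm.get_state(); p=st["eef_pos"]-[0,0,.159]-piv; n=rot([0,0,pose[3]]).T@p
print(st["eef_pos"],st["force"],"r",np.linalg.norm(p),"th",np.arctan2(n[1],n@[-s,0,c]),"upslope",n@[c,0,s])
E
```

```text
[ 0.51942738 -0.06321336  0.28804722] [  0.97197833   1.42940455 -10.03270381] r 0.058379353174517104 th 0.4124089665990987 upslope -0.0021166146779291943
```

Emit:
play_rows(targets=[[[0.0007,0.0013,0.0006,2.0],[0.0007,0.0013,0.0006,2.0]]])

```text
t: 13.88
eef_pos: [0.5197, -0.062, 0.2879]
ee_rot: [-3.141, -0.001, 2.425]
force: [0.3, 0.4, -10.2]
width: 0.0151
```

Emit:
play_rows(targets=[[[-0.0017,0,0.0025,0],[-0.0034,0,0.0049,0],[-0.0051,0,0.0074,0],[-0.006,0,0.0086,0],[-0.006,0,0.0086,0]]])

```text
t: 14.5
eef_pos: [0.5238, -0.0649, 0.2804]
ee_rot: [3.141, -0.002, 2.425]
force: [-9.3, 13.6, 2.7]
width: 0.0152
```

Emit:
play_rows(targets=[[[0.0007,0,0,0],[0.0012,0,0,0],[0.0012,0,0,0]]])

```text
t: 14.88
eef_pos: [0.5234, -0.0645, 0.2803]
ee_rot: [3.141, -0.001, 2.425]
force: [-4.3, 8.7, -1.4]
width: 0.0153
```

Emit:
play_rows(targets=[[[0.0006,0,0,0],[0.0006,0,0,0],[0.0006,0,0,0],[0.0006,0,0,0]]], grip=120)

```text
t: 15.38
eef_pos: [0.5235, -0.0648, 0.2803]
ee_rot: [3.141, 0.0, 2.424]
force: [-0.7, -0.1, -0.3]
width: 0.0449
```

Emit:
play_rows(targets=[[[0,0,-0.02,0],[0,0,-0.05,0],[0,0,-0.08,0],[0,0,-0.08,0],[0,0,-0.08,0]]])

```text
t: 16.0
eef_pos: [0.523, -0.0648, 0.3597]
ee_rot: [-3.142, -0.0, 2.424]
force: [0.2, -0.3, -0.6]
width: 0.0464
```

```bash
python3 -c "
from look import *
look('w3')
W=[]
for cm in ('side','scene'):
    p=cams.camera_params(cm); im,d=cams.grab_frame(cm); m=finder.masks_of(cm,'supply')[0]['mask']
    P=cloud(cm,m,d,p); P=P[P[:,2]>.015]; print(cm,fit(P[::4],pose))
"
```

```text
16.0 [ 0.5230451  -0.06475533  0.35971927] [-3.14156336e+00 -3.23713603e-04  2.42403838e+00] 0.04637229529045454
wrist 410 offset mm [0.5 1.2] slopes [-0.023  0.393] tip mm [59.2 59.6]
side 93 offset mm [-1.8  2. ] slopes [0.063 0.372] tip mm [60.5 61. ]
side (array([ 5.88024585e-01, -7.57490846e-02,  5.49525724e-04,  1.39531273e-01]), np.float64(0.9537080774681153))
scene (array([ 0.58769732, -0.07191797,  0.00212252,  0.12989526]), np.float64(0.9064465408805031))
```

View pics/w3.png

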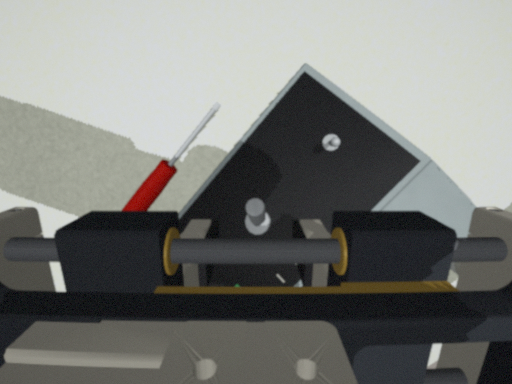

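The sleeve leans left, with its top at (256,208) and its tip about 60 mm from the pivot, so it is home in the on notch. The supply hasn't moved. I'll back off and check once more.

Emit:
play_rows(targets=[[[0,0,-0.03,0],[0,0,-0.06,0],[0,0,-0.06,0],[0,0,-0.06,0]]])

```text
t: 16.8
eef_pos: [0.5231, -0.0647, 0.4194]
ee_rot: [-3.141, -0.001, 2.424]
force: [0.9, -0.4, 0.7]
width: 0.0461
```

```bash
python3 -c "
from look import *
look(None)
from station import job_done
for n in ('bit_tin','screwdriver','bottle_a'): print(n,[(r['xyz'].round(3) if hasattr(r['xyz'],'round') else r['xyz'],r['score']) for r in finder.find_in('side',n)])
print(job_done())"
```

```text
16.8 [ 0.52305103 -0.0646677   0.41939967] [-3.14120570e+00 -7.35753672e-04  2.42407011e+00] 0.046096438700757685
wrist 288 offset mm [0.4 1. ] slopes [-0.018  0.4  ] tip mm [59.2 59.7]
side 92 offset mm [1.3 0.3] slopes [-0.036  0.419] tip mm [61.1 61.4]
bit_tin [([0.649, 0.0109, 0.1338], 0.47)]
screwdriver [([0.4378, -0.1787, 0.0197], 0.93)]
bottle_a [([0.7877, 0.0756, 0.1056], 0.8), ([0.6931, -0.3291, 0.1059], 0.6), ([0.5654, -0.4943, 0.0015], 0.54)]
the job is handed in; nothing more can be done
None
```

The locking toggle is now in the on notch, and I handed the job in at about 17 s of the 46 s allowed.

- **Standby:** I pulled the handle out about 10.4 mm, swung it to the middle notch, lowered it home and let go. It stayed free for more than 2 s. The cameras put it near 0 rad, with its tip 59–61 mm from the pivot; home is 60 mm.
- **On:** I pulled it out again, swung it left, lowered it home and let go. The last check put the tip 59–61 mm from the pivot, so it is home. The lean came out at about 0.38 rad (wrist camera) and 0.40 rad (side camera).
- **Uncertainty:** an earlier side-camera reading of the lean was lower, about 0.36 rad, and the notch starts at 0.375. If the handle were on a tooth instead, its tip would stand about 10 mm farther out.
- **Supply and other things:** the supply's fitted position changed by less than 0.2 mm. The tin was within about 3 mm of where it started, inside the finder's error. I did not do a before-and-after check of the output switch or of the other things. The arm was never near them.
- **Forces:** pulls stayed around 9–10 N. The highest wrist force was about 17 N sideways, when I lowered the handle into the on notch. I eased it off to about 10 N before letting go.

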